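# Load the light-curing box, fold its lid stay, shut it and set the timer

## Robot

A 7-joint arm with a two-finger parallel gripper is mounted at the origin on a cart in front of the work surface, level with it; the furniture and walls round the work are solid. World frame = base frame: x ahead of the robot, y to its left, z up, the work surface at z = 0. Lengths are in m, angles in rad, forces in N, time in s.
With the tool pointing down it reaches from about 0.425 to 0.975 m from the base axis. Payload 16.7 kg.
Tool frame: the origin (TCP) lies on the centre line of the jaws, within the pads' length; the fingertips stand 25 mm ahead of it and the grasp point (between the pads) lies 6 mm ahead of it (arm.finger_overhang is the distance from the TCP to the fingertips, in m); z points along the fingers, y is the line along which they close (so a half turn about z gives the same grasp; the last joint's range is limited). The gripper opens to 85 mm and grips with 20 to 120 N. Pads are 22 mm wide; open, the fingers measure 114 mm over their backs; the gripper's body (76 mm by 85 mm) begins 54 mm behind the grasp point. The pads swing forward as they close: fully open they stand 13 mm farther back than shut.
Start: joints at [1.03, 0.426, 0.074, 1.606, -0.034, 1.111, -0.067], TCP at [0.257, -0.624, 0.256] pointing down, gripper open.
Joint ranges: [-2.85, 2.85], [-0.5, 2.14], [-1.23, 1.37], [0.21, 2.46], [-1.02, 4.16], [0.16, 2.05], [-2.73, 2.73]. Speed limits (rad/s): [1.89, 1.89, 2.39, 2.39, 3.01, 3.01, 3.01].

## Interface

Orientations are given as [roll, pitch, yaw] about the fixed x, y, z axes, in that order (R = Rz(yaw) Ry(pitch) Rx(roll)).
In Python, from rig import arm gives the robot as it stands.
- The arm moves only by the shell command python3 -m inch 'ROWS' [FORCE]. ROWS is JSON, one flat list of numbers, 7 for each row, row after row: the shift along the tool's x, y, z in mm, then the turn, a rotation vector about the tool's x, y, z in degrees, then the finger opening in mm, from 0 to 85.4. In form: [tx, ty, tz, wx, wy, wz, claw, tx, ty, tz, wx, wy, wz, claw, ...]. A call has 1 to 12 rows; each row shifts and turns the commanded pose from where the row before left it, along the tool's axes as they then stand; what a row does not reach is not made up. A row lasts 1/8 s, in which the tool goes at most 62.5 mm and 10.7 degrees, less where a joint would pass 70% of its speed; a pose out of reach is approached as far as the arm can. A call with a gripper value outside its range is refused whole. The fingers move at their own pace and stop on an object; FORCE is the grip in N (left out, the last holds). Time passes only in rows, so rows that do not move let the fingers close. It gives the time, the measured TCP pose, the force, the opening and the grip force at its end, in the units of the state.
- arm.get_state(): the state, without advancing time (a new reading comes with each control period).
- arm.capture(name): name is "side" or "top" or "wrist"; returns the picture (480x640x3 uint8, red, green, blue); there is no depth.
- arm.get_calibration(name): a dict with "camera_matrix" (3x3 intrinsics, pixels), "k1" (the pictures are not rectified: a ray, as slopes to the right and down, at radius r is drawn at 1 + k1 r^2 times it, then the intrinsics apply), "T" (4x4, takes a point from camera to world coordinates). Camera axes: x right, y up, looking along -z (the intrinsics and any distortion apply to the point x, -y, -z); pixel columns grow to the right and rows downward; lengths in m; the calibration is good to about 2 mm. A picture is of the moment at which its call begins: read the wrist's pose just before it. get_calibration takes no time and is no camera call; for the wrist camera it gives the pose at the moment of the call.
- arm.sign_off(): hands the job in; it is judged then, once.
Trained networks look in the newest picture that a camera, given by its name, has taken for a name from the list of things; names that differ only in an ending like _2 or _b are one class to them, and where a whole thing is asked for, a point or a joint stands for the part that bears it (a point fixed in the world has none). Each returns a list of dicts, best first, with "p" (0 to 1); they miss things now and then, are a little off and sometimes report something else, mostly with a low value. They report only what shows in the picture. A call takes as long as a camera call.
- arm.silhouettes(camera, query): "region" (480x640 bool, what is visible of it).
- arm.spot_point(camera, query): "point" ([x, y, z] in m, in world coordinates, good to about 4 mm: a listed point, or the origin of a listed thing).
The state is a dict: "clock": time; "joint_pos": joint angles; "qvel": joint speeds; "tau": joint torques, N m; "tool_pos": TCP position; "tool_rot": TCP orientation; "wrist_force": force on the tool from outside, world axes, zero at the start; "ft_torque": the same for the moment, N m; "width": finger opening in m; "finger_force": force on a finger pad.
Only numpy, scipy, OpenCV 4.12 (cv2) and the standard library are available. Lean on these libraries where they do the work, as an engineer would, in place of code of your own. Each camera call takes 0.05 s, during which the arm holds its last target. There are 200 camera calls.

## Task

Lay every loose birch slat flat on the floor of the grey light-curing box, side by side, none on top of another; only then lift the red knee of the lid stay past centre to unlock it, and lower the lid gently until it is fully shut. With the lid shut, turn the black timer dial clockwise from its red start mark by exactly one click for each slat in the box, and let go of it in its detent. Leave the glue brush where it lies.

Things in the scene. Friction and masses are not known exactly. Their poses are not given: they have to be found in the camera images.
- slat_a_mid (a point): centre of a loose birch slat, 20 x 120 x 8 mm, about 20 g, lying flat on the bench in front of the robot (either face may be up); two to four such slats are there, an absent one reads None. x across its width, y along its length, z through its thickness
- slat_b_mid (a point): centre of a loose birch slat, 20 x 120 x 8 mm, about 20 g, lying flat on the bench in front of the robot (either face may be up); two to four such slats are there, an absent one reads None. x across its width, y along its length, z through its thickness
- slat_c_mid (a point): centre of a loose birch slat, 20 x 120 x 8 mm, about 20 g, lying flat on the bench in front of the robot (either face may be up); two to four such slats are there, an absent one reads None. x across its width, y along its length, z through its thickness
- slat_d_mid (a point): centre of a loose birch slat, 20 x 120 x 8 mm, about 20 g, lying flat on the bench in front of the robot (either face may be up); two to four such slats are there, an absent one reads None. x across its width, y along its length, z through its thickness
- cure_box: the light-curing box, fixed: a grey open tray, outside 156 (x) x 168 (y) x 50 mm, walls 4 mm, floor 6 mm thick, with painted lines along x that mark four lanes (centres y = -54, -18, 18, 54 mm; no ribs); slats fit with their length along x. Origin under the tray's centre, x to the hinge at the far side, y to the blue pod (110 x 80 x 60 mm, centre at y = +124 mm). The lid stay is on the -y side
- lid (a joint): angle of the grey lid (156 x 168 x 10 mm, 0.26 kg): 0 = standing open, leaning 0.18 rad back beyond upright, as at the start; grows as it is lowered towards the robot; 1.75 = fully shut. The stiff hinge (0.42 N m) keeps the lid where it is left; 2 to 5 N at the bar move it once the stay is unlocked. Locked, it does not move
- lid_hinge (a point): middle of the lid's hinge axis, 52 mm above the bench, 78 mm from the box origin along box x; the axis runs along box y
- lid_bar (a point): middle of the lid's black round bar handle, 12 mm thick, 90 mm long along box y, held by arms at its ends 46 mm beyond the lid's free edge (40 mm free between bar and edge for a finger). It moves on a circle of 202 mm radius about the hinge: lid open, it is the topmost part, 0.25 m above the bench; lid shut, it is nearest the robot, 55 mm above the bench
- knee (a joint): fold of the lid stay, two steel straps joined at a knee: 0 = locked at its stop, 0.1 rad past the straight line, as at the start; 0.1 = straight; from about 0.25 on the lid can be lowered; about 3.0 with the lid shut. Lifting the knee makes it grow; light friction keeps it where it is left
- knee_grip (a point): centre of the red round grip on the stay's knee, 16 mm thick, 34 mm long along box y, its middle 47 mm outside the tray's -y wall; locked, 72 mm above the bench. Lifted, it swings up and towards the robot on a circle of 48 mm radius about the stay's lower pin (x = -27, z = 52 mm in the box frame); the lid stays nearly still for the first 15 mm
- dial (a joint): angle of the timer dial: 0 = white pointer at the red start mark (box -x), as at the start; grows clockwise seen from above; one click = 0.524 rad (30 degrees), at most 8; about 0.1 N m takes it from one detent to the next, and when released it falls into the nearest detent
- dial_grip (a point): on the axis of the dial, a black fluted round knob 36 mm in diameter, 26 mm high, upright on the blue pod, its foot 2 mm above the pod; its axis 43 mm from the tray, this point 80 mm above the bench. It can be gripped from above in any direction
- glue_brush: a loose glue brush, 18 x 152 x 12 mm, wooden handle, lying to the left of the wooden clamp fixture; a bystander. Origin at the centre of its underside

How it is judged:
On the way, in this order (a step that is already met when the one before it is completed fails the run):
1. every slat lies flat on the floor of the box, lid still open (x of slat_a_mid in the frame of cure_box between -0.03 and 0.03 m and y of slat_a_mid in the frame of cure_box between -0.08 and 0.08 m and z of slat_a_mid in the frame of cure_box between 0.006 and 0.0135 m and angle between the z axis of each of slat_a_mid, slat_b_mid, slat_c_mid, slat_d_mid and the z axis of cure_box, either way round below 0.06 rad and x of slat_b_mid in the frame of cure_box between -0.03 and 0.03 m and y of slat_b_mid in the frame of cure_box between -0.08 and 0.08 m and z of slat_b_mid in the frame of cure_box between 0.006 and 0.0135 m and x of slat_c_mid in the frame of cure_box between -0.03 and 0.03 m and y of slat_c_mid in the frame of cure_box between -0.08 and 0.08 m and z of slat_c_mid in the frame of cure_box between 0.006 and 0.0135 m and x of slat_d_mid in the frame of cure_box between -0.03 and 0.03 m and y of slat_d_mid in the frame of cure_box between -0.08 and 0.08 m and z of slat_d_mid in the frame of cure_box between 0.006 and 0.0135 m and value of joint each of lid, knee below 0.2 rad), for 0.2 s.
2. the knee of the stay is lifted past centre while the lid still stands open (value of joint knee above 0.25 rad and value of joint lid below 0.4 rad), for 0.1 s.
3. the lid is fully shut (value of joint lid above 1.7 rad), for 0.2 s.
At the end, for the whole second after the job is handed in: every slat present lies flat on the box floor (centre 0 to 7.5 mm above it, level within 0.06 rad, within 30 mm of mid-tray along x), the lid is shut (joint above 1.70), and the dial rests within 0.15 rad of as many clicks (0.524 rad each) as there are slats (2 to 4) (x of slat_a_mid in the frame of cure_box between -0.03 and 0.03 m and y of slat_a_mid in the frame of cure_box between -0.08 and 0.08 m and z of slat_a_mid in the frame of cure_box between 0.006 and 0.0135 m and angle between the z axis of each of slat_a_mid, slat_b_mid, slat_c_mid, slat_d_mid and the z axis of cure_box, either way round below 0.06 rad and x of slat_b_mid in the frame of cure_box between -0.03 and 0.03 m and y of slat_b_mid in the frame of cure_box between -0.08 and 0.08 m and z of slat_b_mid in the frame of cure_box between 0.006 and 0.0135 m and x of slat_c_mid in the frame of cure_box between -0.03 and 0.03 m and y of slat_c_mid in the frame of cure_box between -0.08 and 0.08 m and z of slat_c_mid in the frame of cure_box between 0.006 and 0.0135 m and x of slat_d_mid in the frame of cure_box between -0.03 and 0.03 m and y of slat_d_mid in the frame of cure_box between -0.08 and 0.08 m and z of slat_d_mid in the frame of cure_box between 0.006 and 0.0135 m and value of joint lid above 1.7 rad and ((height (world z) of each of slat_c_mid, slat_d_mid above 10 m and value of joint dial between 0.897 and 1.197 rad) or (height (world z) of each of slat_b_mid, slat_d_mid above 10 m and value of joint dial between 0.897 and 1.197 rad) or (height (world z) of each of slat_b_mid, slat_c_mid above 10 m and value of joint dial between 0.897 and 1.197 rad) or (height (world z) of slat_b_mid above 10 m and (height (world z) of slat_c_mid below 10 m or value of joint dial above 100 rad) and (height (world z) of slat_d_mid below 10 m or value of joint dial above 100 rad) and value of joint dial between 1.421 and 1.721 rad) or (height (world z) of slat_c_mid above 10 m and (height (world z) of slat_b_mid below 10 m or value of joint dial above 100 rad) and (height (world z) of slat_d_mid below 10 m or value of joint dial above 100 rad) and value of joint dial between 1.421 and 1.721 rad) or (height (world z) of slat_d_mid above 10 m and (height (world z) of slat_b_mid below 10 m or value of joint dial above 100 rad) and (height (world z) of slat_c_mid below 10 m or value of joint dial above 100 rad) and value of joint dial between 1.421 and 1.721 rad) or ((height (world z) of slat_b_mid below 10 m or value of joint dial above 100 rad) and (height (world z) of slat_c_mid below 10 m or value of joint dial above 100 rad) and (height (world z) of slat_d_mid below 10 m or value of joint dial above 100 rad) and value of joint dial between 1.944 and 2.244 rad)) and velocity of joint dial between -0.1 and 0.1 rad/s); the robot touches nothing.
It fails at once if the dial is turned while the lid is not shut (value of joint dial above 0.3 rad and value of joint lid below 1.6 rad).
It fails at once if the lid is slammed (faster than 2.5 rad/s) (velocity of joint lid above 2.5 rad/s).
It fails at once if the glue brush is moved by more than 4 cm (distance of glue_brush from where it was at the start of the episode above 0.04 m).
Of slat_b, slat_c, slat_d only 1 to 3 are there at a start; the rules pass over those that are not, and their reading is None.
At some moment in a run one of slat_a, slat_b, slat_c, slat_d may be knocked a few centimetres aside while the robot is not near it.
Once in a run the grip may slacken for a moment while it holds something.
It also fails if it takes over 210 s, if anything falls off the work surface, if the arm or the gripper's body presses on something with over 40 N, if the wrist force passes 120 N, or if a joint passes its speed limit or range.

## Working session

There is one attempt and no reset: what is moved stays moved. The work goes in short steps, Python scripts to look and compute and a shell command to move; the robot and the scene stay as the last step left them, time stands still between calls to the robot, and variables do not carry over. Pictures are saved under pics/ and viewed, at most 14 in all, crops included, and the job is handed in when it is done.

```bash
mkdir -p pics; ls
cat > h.py <<'E'
import numpy as np, cv2
from rig import arm
from scipy.spatial.transform import Rotation as R
def snap(cam,name=None):
    im=arm.capture(cam)
    if name: cv2.imwrite('pics/%s.png'%name,im[:,:,::-1])
    return im
def st():
    s=arm.get_state(); return s
def pts(cam,q):
    return [(round(d['p'],2),np.round(d['point'],4).tolist()) for d in arm.spot_point(cam,q)]
def ray(cam,u,v,cal=None):
    c=cal or arm.get_calibration(cam); K=np.array(c['camera_matrix']); T=np.array(c['T'])
    xd=np.array([(u-K[0,2])/K[0,0],(v-K[1,2])/K[1,1]]); x=xd.copy()
    for _ in range(20): x=xd/(1+c['k1']*(x@x))
    d=T[:3,:3]@np.array([x[0],-x[1],-1.]); return T[:3,3],d
def onz(cam,u,v,z,cal=None):
    o,d=ray(cam,u,v,cal); return o+d*(z-o[2])/d[2]
def proj(cam,p,cal=None):
    c=cal or arm.get_calibration(cam); K=np.array(c['camera_matrix']); T=np.array(c['T'])
    q=T[:3,:3].T@(np.array(p)-T[:3,3]); x=np.array([q[0],-q[1]])/-q[2]; x=x*(1+c['k1']*(x@x))
    return K[0,0]*x[0]+K[0,2],K[1,1]*x[1]+K[1,2]
E
python3 - <<'E'
from h import *
s=st(); print({k:np.round(v,3).tolist() for k,v in s.items()}, arm.finger_overhang)
for c in ('top','side'):
    snap(c,c+'0')
    for q in ('slat_a_mid','cure_box','lid_hinge','lid_bar','knee_grip','dial_grip','glue_brush'): print(c,q,pts(c,q))
E
```

```text
pics
{'clock': 0.0, 'joint_pos': [1.03, 0.427, 0.074, 1.607, -0.034, 1.111, -0.067], 'qvel': [-0.001, 0.001, 0.0, 0.001, 0.001, 0.002, 0.001], 'tau': [-0.001, -94.984, 3.761, -46.351, 0.019, 0.01, 0.0], 'tool_pos': [0.257, -0.624, 0.256], 'tool_rot': [-3.14, 0.0, 0.391], 'wrist_force': [0.703, 0.835, -0.822], 'ft_torque': [-0.055, -0.001, 0.022], 'finger_force': 0.0, 'width': 0.085} 0.025
top slat_a_mid [(0.82, [0.4292, 0.0463, 0.0058])]
top cure_box [(0.89, [0.5037, -0.3332, 0.0019]), (0.64, [0.5603, -0.219, 0.0789])]
top lid_hinge [(0.76, [0.5764, -0.3671, 0.0558]), (0.74, [0.4297, 0.1112, 0.0042])]
top lid_bar [(0.6, [0.6099, -0.3874, 0.2506])]
top knee_grip [(0.61, [0.4612, -0.4603, 0.0713])]
top dial_grip [(0.68, [0.5607, -0.2207, 0.0798]), (0.58, [0.4294, 0.1074, 0.003])]
top glue_brush [(0.62, [0.5675, 0.1943, -0.0029])]
side slat_a_mid [(0.63, [0.4314, 0.0491, 0.0028])]
side cure_box [(0.64, [0.5058, -0.3332, -0.002])]
side lid_hinge [(0.63, [0.578, -0.3618, 0.0514])]
side lid_bar [(0.56, [0.6136, -0.3847, 0.2486])]
side knee_grip [(0.48, [0.4627, -0.4607, 0.0678])]
side dial_grip [(0.79, [0.5544, -0.2202, 0.08])]
side glue_brush [(0.97, [0.5656, 0.1936, 0.0041])]
```

View pics/top0.png

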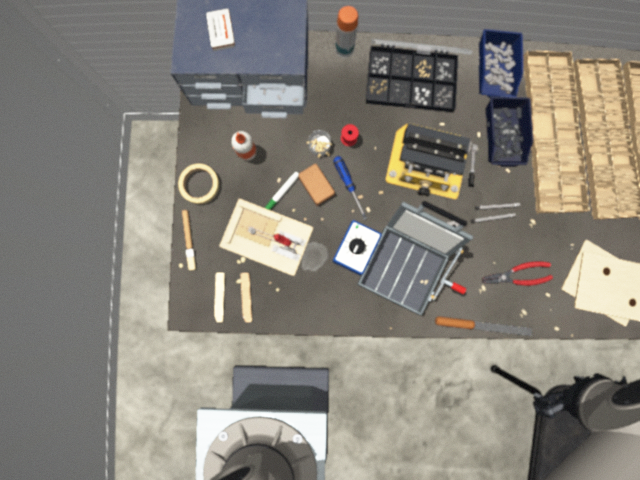

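View pics/side0.png

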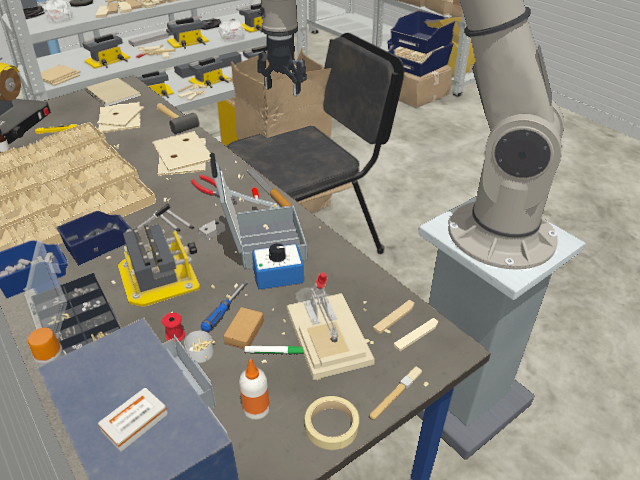

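The top view shows two slats, at px (219,297) and (246,297), with the brush at (188,240) and the box at (410,265). The side view agrees, so there are 2 slats. I'll move the wrist over the slats.

```bash
python3 -m inch '[0,0,0,0,0,7.5,85, 0,0,0,0,0,7.5,85, 0,0,0,0,0,7.4,85, 22,-47,0,0,0,0,85, 22,-47,0,0,0,0,85, 22,-47,0,0,0,0,85, 22,-47,0,0,0,0,85, 22,-47,0,0,0,0,85, 22,-47,0,0,0,0,85, 22,-47,0,0,0,0,85, 22,-47,0,0,0,0,85]' && python3 -m inch '[0,-47,0,0,0,0,60, 0,-47,0,0,0,0,60, 0,-47,0,0,0,0,60, 0,-47,0,0,0,0,60, 0,-47,0,0,0,0,60, 0,-47,0,0,0,0,60, 0,-47,0,0,0,0,60, 0,0,0,0,0,0,60, 0,0,0,0,0,0,60]'
cat >> h.py <<'E'
def slats(cam,z=0.008):
    im=arm.capture(cam); c=arm.get_calibration(cam); out=[]
    for d in arm.silhouettes(cam,'slat_a_mid'):
        m=d['region'].astype(np.uint8)
        v,u=np.nonzero(m)
        if len(u)<30: continue
        P=np.array([onz(cam,a,b,z,c)[:2] for a,b in zip(u[::3],v[::3])])
        r=cv2.minAreaRect((P*1000).astype(np.float32)); b=cv2.boxPoints(r)
        e1,e2=b[1]-b[0],b[2]-b[1]; e=e1 if np.linalg.norm(e1)>np.linalg.norm(e2) else e2
        out.append((round(d['p'],2),np.round(r[0],1).tolist(),np.round(sorted(r[1]),1).tolist(),round(((np.degrees(np.arctan2(e[1],e[0]))+90)%180)-90,1)))
    return im,out
E
python3 - <<'E'
from h import *
for c in ('top','side','wrist'):
    im,o=slats(c); print(c,o); print(pts(c,'slat_a_mid'))
    if c=='wrist': cv2.imwrite('pics/w1.png',im[:,:,::-1])
s=st();print(s['tool_pos'],s['tool_rot'],s['joint_pos'])
E
```

```text
clock: 2.17
tool_pos: [0.4337, -0.2466, 0.2567]
tool_rot: [3.141, -0.001, -0.0]
wrist_force: [0.9, -0.4, -0.1]
width: 0.0848
finger_force: 0.0
clock: 3.3
tool_pos: [0.4332, 0.0805, 0.2563]
tool_rot: [3.141, 0.0, -0.0]
wrist_force: [0.2, -0.1, -0.2]
width: 0.0596
finger_force: 0.0
top [(0.68, [431.0, 43.5], [23.1, 119.0], np.float32(5.4))]
[(0.96, [0.4281, 0.0482, 0.004])]
side [(0.65, [433.2, 48.7], [26.0, 125.4], np.float32(3.9))]
[(0.88, [0.4314, 0.0492, 0.0026])]
wrist [(0.94, [431.3, 45.3], [20.3, 120.2], np.float32(5.3))]
[(0.96, [0.4294, 0.0467, 0.0019])]
[0.43328202 0.08062636 0.25636751] [-3.14154005e+00 -2.75003165e-05 -7.46985918e-04] [ 0.04992762  0.05904305 -0.39078349  2.08506187  0.02663202  1.00204717
 -1.92613018]
```

View pics/w1.png

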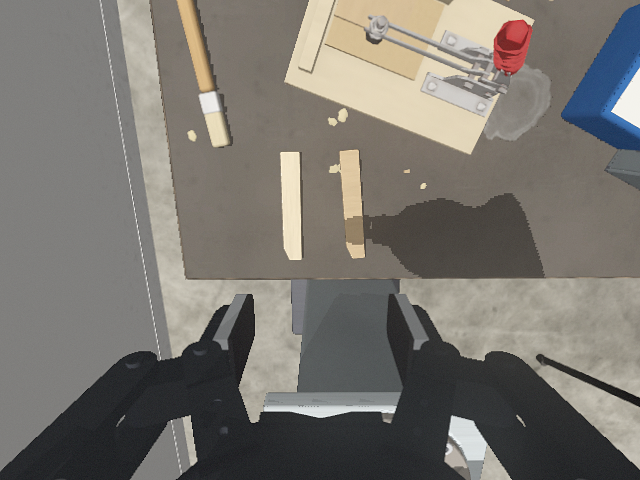

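The wrist view shows the tan slat centred at (352,203) and the pale slat at (291,205). The brush is at (205,90) and the fixture lies beyond. The network reports only the tan one, so I'll measure the pale slat by colour.

```bash
cat >> h.py <<'E'
def rect(m,cam,z,c):
    v,u=np.nonzero(m); P=np.array([onz(cam,a,b,z,c)[:2] for a,b in zip(u,v)])*1000
    r=cv2.minAreaRect(P.astype(np.float32)); b=cv2.boxPoints(r); e1,e2=b[1]-b[0],b[2]-b[1]
    e=e1 if np.linalg.norm(e1)>np.linalg.norm(e2) else e2
    return np.round(r[0],1),np.round(sorted(r[1]),1),round(float((np.degrees(np.arctan2(e[1],e[0]))+90)%180-90),1)
E
python3 - <<'E'
from h import *
im=arm.capture('wrist'); c=arm.get_calibration('wrist')
print('cam',np.round(np.array(c['T'])[:3,3],3))
for q in ('slat_b_mid','slat_c_mid'): print(q,pts('wrist',q),len(arm.silhouettes('wrist',q)))
hsv=cv2.cvtColor(im,cv2.COLOR_RGB2HSV); m=((hsv[...,2]>140)&(hsv[...,1]>25)).astype(np.uint8)
m=cv2.morphologyEx(m,cv2.MORPH_OPEN,np.ones((3,3)))
n,l,s,ce=cv2.connectedComponentsWithStats(m)
for x,y in ((291,205),(350,190)):
    k=l[y,x]; print(s[k], rect(l==k,'wrist',0.008,c))
E
```

```text
cam [0.514 0.08  0.374]
slat_b_mid [] 0
slat_c_mid [(0.77, [0.4298, 0.1076, 0.0032])] 1
[ 281  151   21  109 2012] (array([429.5, 111.9]), array([ 20.6, 119.5]), -0.0)
[ 329  149   36  110 2078] (array([430.2,  51.3]), array([ 32.2, 120.3]), 5.4)
```

```bash
python3 -m inch '[-1,12,0,0,0,0,32, -1,12,0,0,0,0,32, -1,11,0,0,0,-5.4,32, 0,0,45,0,0,0,32, 0,0,45,0,0,0,32, 0,0,45,0,0,0,32, 0,0,40,0,0,0,32, 0,0,30,0,0,0,32, 0,0,13,0,0,0,32, 0,0,4,0,0,0,32, 0,0,0,0,0,0,32]' 30
python3 - <<'E'
from h import *
im,o=slats('wrist'); print(o); cv2.imwrite('pics/w2.png',im[:,:,::-1]); print(pts('wrist','slat_a_mid'))
E
```

```text
clock: 5.38
tool_pos: [0.4307, 0.0458, 0.035]
tool_rot: [3.142, -0.001, 0.094]
wrist_force: [-0.6, 0.3, -0.5]
width: 0.0321
finger_force: 0.0
[(0.98, [431.3, 45.2], [20.8, 121.3], np.float32(5.1))]
[(0.85, [0.4297, 0.0452, 0.0016])]
```

View pics/w2.png

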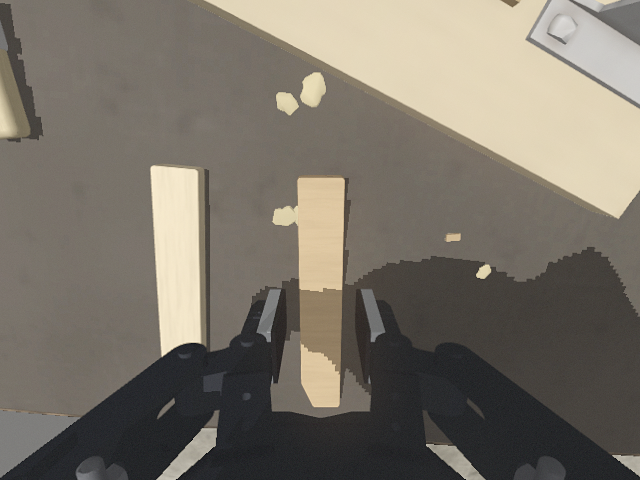

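The fingers straddle the tan slat at (322,290), centred on it. I'll lower until contact.

```bash
python3 -m inch '[0,0,3,0,0,0,32, 0,0,3,0,0,0,32, 0,0,0,0,0,0,32]'; python3 -m inch '[0,0,2,0,0,0,32, 0,0,0,0,0,0,32]'
```

```text
clock: 5.9
tool_pos: [0.4301, 0.0459, 0.0281]
tool_rot: [-3.142, 0.0, 0.094]
wrist_force: [-0.1, 0.2, -0.4]
width: 0.0321
finger_force: 0.0
clock: 6.15
tool_pos: [0.4301, 0.0459, 0.0262]
tool_rot: [-3.142, 0.0, 0.094]
wrist_force: [0.1, 0.3, 0.1]
width: 0.0323
finger_force: 0.0
```

```bash
python3 -m inch '[0,0,0,0,0,0,14, 0,0,0,0,0,0,14, 0,0,0,0,0,0,14, 0,0,0,0,0,0,14]' 50; python3 -m inch '[0,0,-10,0,0,0,14, 0,0,-30,0,0,0,14, 0,0,-40,0,0,0,14,0,0,-40,0,0,0,14,0,0,-40,0,0,0,14]'
python3 - <<'E'
from h import *
im,o=slats('wrist'); print(o); print(pts('wrist','slat_a_mid'))
# box frame estimates
for cam in ('top','side'):
    arm.capture(cam)
    for q in ('cure_box','lid_hinge','dial_grip','knee_grip','lid_bar'): print(cam,q,pts(cam,q))
E
```

```text
clock: 6.65
tool_pos: [0.4302, 0.0459, 0.0265]
tool_rot: [3.142, -0.0, 0.094]
wrist_force: [-1.5, 0.7, 5.8]
width: 0.0182
finger_force: 48.8
clock: 7.28
tool_pos: [0.4299, 0.0459, 0.1883]
tool_rot: [-3.141, -0.0, 0.094]
wrist_force: [1.3, 0.8, -0.8]
width: 0.0182
finger_force: 49.2
[(0.73, [339.7, 36.9], [45.2, 265.5], np.float32(5.6)), (0.22, [544.7, 192.1], [22.1, 97.6], np.float32(9.9))]
[(0.87, [0.4283, 0.0463, 0.1643])]
top cure_box [(0.95, [0.502, -0.3333, -0.0003])]
top lid_hinge []
top dial_grip [(0.59, [0.5606, -0.2193, 0.0799])]
top knee_grip [(0.45, [0.4622, -0.4601, 0.074]), (0.44, [0.5591, -0.2218, 0.0778]), (0.42, [0.5015, -0.3313, 0.0025]), (0.25, [0.612, -0.3884, 0.2517])]
top lid_bar [(0.74, [0.6152, -0.3882, 0.2484])]
side cure_box [(0.74, [0.5061, -0.3342, -0.0006]), (0.37, [0.4647, -0.4655, 0.0726])]
side lid_hinge [(0.77, [0.5773, -0.3676, 0.051])]
side dial_grip [(0.84, [0.5567, -0.2154, 0.0804])]
side knee_grip []
side lid_bar [(0.92, [0.6161, -0.3852, 0.2472])]
```

```bash
cat >> h.py <<'E'
def fit(M,W):
    M=np.array(M);W=np.array(W);m=M.mean(0);w=W.mean(0);A=M-m;B=W-w
    a=np.arctan2((A[:,0]*B[:,1]-A[:,1]*B[:,0]).sum(),(A*B).sum())
    r=np.array([[np.cos(a),-np.sin(a)],[np.sin(a),np.cos(a)]]); t=w-r@m
    return a,t,r,W-(M@r.T+t)
E
python3 - <<'E'
from h import *
M=[(0,0),(78,0),(16.6,-131),(114,0),(0,127)]
W=[(504,-333.5),(577,-366),(462,-460.3),(613.7,-386.4),(558,-218.5)]
a,t,r,e=fit(M[:4],W[:4]); print(np.degrees(a),t,e.round(1), (W[4]-t)@r)
a,t,r,e=fit(M,W); print(np.degrees(a),t,e.round(1))
for p in M+[(0,-30),(0,30)]: print(p,(t+r@np.array(p)).round(1))
E
```

```text
-26.10314338233713 [ 506.75374201 -334.1949904 ] [[-2.8  0.7]
 [ 0.2  2.5]
 [-2.  -1.2]
 [ 4.6 -2. ]] [ -4.88514213 126.44226014]
-25.275029518822745 [ 505.55548031 -334.40365495] [[-1.6  0.9]
 [ 0.9  1.7]
 [-2.6 -0.3]
 [ 5.1 -3.3]
 [-1.8  1.1]]
(0, 0) [ 505.6 -334.4]
(78, 0) [ 576.1 -367.7]
(16.6, -131) [ 464.6 -460. ]
(114, 0) [ 608.6 -383.1]
(0, 127) [ 559.8 -219.6]
(0, -30) [ 492.7 -361.5]
(0, 30) [ 518.4 -307.3]
```

Slat held. I'll turn it so the wrist camera faces away from the lid (yaw 154.5°), then carry it over the box.

```bash
python3 -m inch '[0,0,-30,0,0,0,14, 0,0,0,0,0,-10,14, 0,0,0,0,0,-10,14, 0,0,0,0,0,-10,14, 0,0,0,0,0,-10,14, 0,0,0,0,0,-10,14, 0,0,0,0,0,-10,14, 0,0,0,0,0,-10,14, 0,0,0,0,0,-10,14, 0,0,0,0,0,-10,14, 0,0,0,0,0,-10,14]' && python3 -m inch '[0,0,0,0,0,-10,14, 0,0,0,0,0,-10,14, 0,0,0,0,0,-10,14, 0,0,0,0,0,-10,14, 0,0,0,0,0,-9,14, 0,0,0,0,0,0,14]'
python3 - <<'E'
from h import *
s=st(); print(s['joint_pos'].round(2))
E
```

```text
clock: 9.4
tool_pos: [0.4302, 0.0459, 0.2163]
tool_rot: [-3.141, -0.0, 1.845]
wrist_force: [0.3, -0.2, 0.0]
width: 0.0182
finger_force: 53.3
clock: 10.15
tool_pos: [0.4302, 0.0458, 0.2163]
tool_rot: [3.142, -0.0, 2.694]
wrist_force: [0.1, -0.0, -1.0]
width: 0.0179
finger_force: 53.3
[ 0.29  0.11 -0.58  2.14  0.08  0.91  0.8 ]
```

```bash
python3 -m inch '[-23,-34,0,0,0,0,14, -23,-34,0,0,0,0,14, -23,-34,0,0,0,0,14, -23,-34,0,0,0,0,14, -23,-34,0,0,0,0,14, -23,-34,0,0,0,0,14, -23,-34,0,0,0,0,14, -23,-34,0,0,0,0,14, -23,-34,0,0,0,0,14, -23,-34,0,0,0,0,14, 0,0,0,0,0,0,14]'
python3 - <<'E'
from h import *
snap('wrist','w3')
for q in ('cure_box','slat_a_mid','dial_grip','knee_grip'): print(q,pts('wrist',q))
E
```

```text
clock: 11.52
tool_pos: [0.4901, -0.3632, 0.2157]
tool_rot: [-3.141, -0.0, 2.686]
wrist_force: [-0.1, 0.3, 0.0]
width: 0.0181
finger_force: 53.3
cure_box [(0.81, [0.5042, -0.3361, -0.0015]), (0.45, [0.4906, -0.3636, 0.1898])]
slat_a_mid [(0.63, [0.4908, -0.3645, 0.1902])]
dial_grip [(0.85, [0.5556, -0.2175, 0.0787])]
knee_grip [(0.69, [0.4638, -0.4688, 0.0739])]
```

View pics/w3.png

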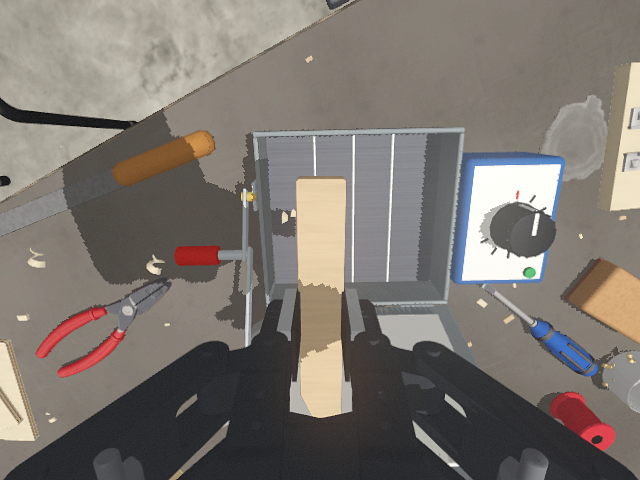

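The slat is held over the tray. The near rim corners are at (253,132) and (463,129), the dial is at (523,228) and the knee at (197,255). Next I'll get the box frame from the rim.

Run:
```python
from h import *
c=arm.get_calibration('wrist')
P=[onz('wrist',u,v,.05,c)[:2]*1000 for u,v in ((253,132),(463,129))]
M=[(-78,-84),(-78,84)]
print(np.linalg.norm(P[0]-P[1]))
a,t,r,e=fit(M,P); print(np.degrees(a),t,e.round(1))
M2=M+[(0,0),(78,0),(16.6,-131),(0,127)]
W2=P+[(504,-334.4),(577,-366),(463,-463),(557.5,-218.5)]
a,t,r,e=fit(M2,W2); print(np.degrees(a),t,e.round(1))
s=st(); print('tcp in box',(s['tool_pos'][:2]*1000-t)@r, np.degrees(s['tool_rot'][2])-180)
R.from_euler('z',0)
```

```text
165.49707719539163
-24.74019191427257 [ 506.46454905 -332.49853889] [[ 0.5  1.1]
 [-0.5 -1.1]]
-25.001857727844158 [ 505.01410537 -333.98930008] [[ 2.2  2.1]
 [ 0.4  0.2]
 [-1.  -0.4]
 [ 1.3  1. ]
 [-1.7 -3.3]
 [-1.2  0.4]]
tcp in box [ -2.25509516 -28.75647043] -25.619935146415145
```

```bash
python3 -m inch '[0,0,20,0,0,0,14, 0,0,40,0,0,0,14, 0,0,40,0,0,0,14, 0,0,40,0,0,0,14, 0,0,25,0,0,0,14, 0,0,8,0,0,0,14, 0,0,4,0,0,0,14, 0,0,0,0,0,0,14]'; python3 -m inch '[0,0,2,0,0,0,14, 0,0,2,0,0,0,14, 0,0,0,0,0,0,14]'
```

```text
clock: 12.78
tool_pos: [0.4912, -0.3603, 0.0402]
tool_rot: [-3.141, 0.001, 2.695]
wrist_force: [0.3, -1.6, 0.5]
width: 0.0182
finger_force: 53.3
clock: 13.15
tool_pos: [0.4906, -0.3602, 0.0354]
tool_rot: [3.142, 0.0, 2.694]
wrist_force: [-0.9, -0.1, -0.1]
width: 0.0182
finger_force: 53.3
```

```bash
python3 -m inch '[0,0,2,0,0,0,14, 0,0,0,0,0,0,14]'; python3 -m inch '[0,0,0,0,0,0,32, 0,0,0,0,0,0,32, 0,0,0,0,0,0,32, 0,0,-20,0,0,0,32, 0,0,-40,0,0,0,32, 0,0,-40,0,0,0,32, 0,0,-40,0,0,0,32, 0,0,-40,0,0,0,32, 0,0,0,0,0,0,32]'
python3 - <<'E'
from h import *
im,o=slats('wrist',.014); print(o); print(pts('wrist','slat_a_mid'))
arm.capture('top'); print(pts('top','slat_a_mid')); arm.capture('side'); print(pts('side','slat_a_mid'))
E
```

```text
clock: 13.4
tool_pos: [0.4906, -0.3601, 0.0332]
tool_rot: [3.141, -0.0, 2.695]
wrist_force: [0.6, -0.3, -1.1]
width: 0.0183
finger_force: 53.3
clock: 14.52
tool_pos: [0.492, -0.3609, 0.2181]
tool_rot: [-3.141, 0.006, 2.694]
wrist_force: [-0.4, -0.4, -0.5]
width: 0.0319
finger_force: 0.0
[(0.57, [489.4, -359.2], [19.9, 117.3], np.float32(-25.6))]
[(0.68, [0.5028, -0.3335, -0.0007])]
[(0.52, [0.4913, -0.3583, 0.0117])]
[(0.88, [0.4904, -0.3597, 0.0082])]
```

```bash
python3 -m inch '[26,40,0,0,0,0,32, 26,40,0,0,0,0,32, 26,40,0,0,0,0,32, 26,40,0,0,0,0,32, 26,40,0,0,0,0,32, 26,40,0,0,0,0,32, 26,40,0,0,0,0,32, 26,40,0,0,0,0,32, 26,40,0,0,0,0,32, 26,40,0,0,0,0,32, 0,0,0,0,0,0,32]'; python3 -m inch '[0,0,0,0,0,-8.5,32, 0,0,0,0,0,-8.5,32, 0,0,0,0,0,-8.6,32, 0,0,0,0,0,0,32, 0,0,0,0,0,0,32]'
cat >> h.py <<'E'
def colslat(im,c,z=.008):
    hsv=cv2.cvtColor(im,cv2.COLOR_RGB2HSV); m=((hsv[...,2]>140)&(hsv[...,1]>25)).astype(np.uint8)
    m=cv2.morphologyEx(m,cv2.MORPH_OPEN,np.ones((3,3))); n,l,s,ce=cv2.connectedComponentsWithStats(m)
    return [(ce[k].round(),rect(l==k,'wrist',z,c)) for k in range(1,n) if s[k,4]>800]
E
python3 - <<'E'
from h import *
im=snap('wrist','w4'); c=arm.get_calibration('wrist')
for q in 'abcd': print(pts('wrist','slat_%s_mid'%q))
for o in colslat(im,c): print(o)
print(st()['joint_pos'].round(2))
E
```

```text
clock: 16.25
tool_pos: [0.4284, 0.1162, 0.2133]
tool_rot: [3.141, -0.001, 2.7]
wrist_force: [0.1, -0.4, 0.3]
width: 0.0323
finger_force: 0.0
clock: 16.88
tool_pos: [0.4291, 0.1125, 0.2132]
tool_rot: [-3.142, -0.0, 3.137]
wrist_force: [-0.2, -0.7, -0.3]
width: 0.0317
finger_force: 0.0
[]
[]
[(0.71, [0.428, 0.1106, 0.0033])]
[]
(array([80., 26.]), (array([269.4, -87.5]), array([21.9, 45.5]), -27.2))
(array([117.,  52.]), (array([290.3, -57.2]), array([23. , 46.9]), -70.6))
(array([327.,  70.]), (array([305.8, 119.8]), array([41.2, 63.6]), -72.7))
(array([277.,  96.]), (array([319.1,  80.5]), array([ 46.9, 117.2]), 87.9))
(array([320., 209.]), (array([429.2, 111.7]), array([ 20.3, 119.9]), -0.2))
(array([189., 309.]), (array([548.5, -33.4]), array([ 93.1, 122.2]), 70.3))
(array([453., 318.]), (array([544.8, 256. ]), array([36.9, 58.3]), 0.4))
(array([295., 361.]), (array([608.1,  81.2]), array([ 41.6, 131.5]), -13.8))
[ 0.22  0.15 -0.67  2.12  0.11  0.91  1.06]
```

View pics/w4.png

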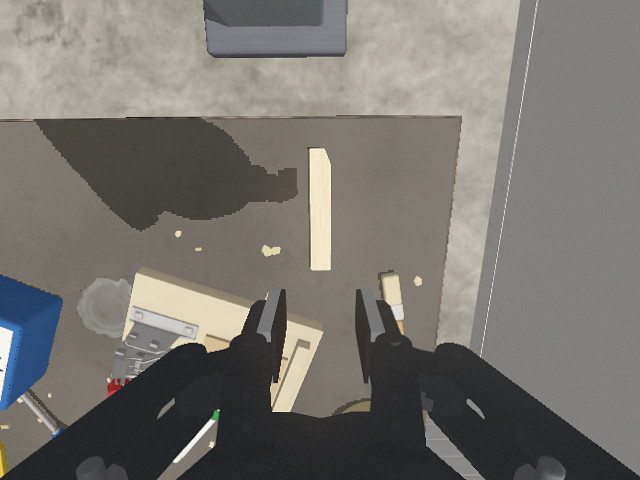

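The pale slat is at (320,209), straight under the gripper and undisturbed. I'll descend and grasp it.

```bash
python3 -m inch '[0,0.5,40,0,0,0,32, 0,0,45,0,0,0,32, 0,0,45,0,0,0,32, 0,0,35,0,0,0,32, 0,0,12,0,0,0,32, 0,0,4,0,0,0,32, 0,0,3,0,0,0,32, 0,0,2,0,0,0,32, 0,0,0,0,0,0,32]'
```

```text
clock: 18.25
tool_pos: [0.4295, 0.1134, 0.0278]
tool_rot: [3.141, 0.001, 3.141]
wrist_force: [0.2, -0.4, -1.1]
width: 0.032
finger_force: 0.0
```

```bash
python3 -m inch '[0,0,0.5,0,0,0,32, 0,0,0,0,0,0,14, 0,0,0,0,0,0,14, 0,0,0,0,0,0,14, 0,0,0,0,0,0,14]' 50 && python3 -m inch '[0,0,-10,0,0,0,14, 0,0,-30,0,0,0,14, 0,0,-40,0,0,0,14, 0,0,-40,0,0,0,14, 0,0,-40,0,0,0,14, 0,0,-30,0,0,0,14, 0,0,0,0,0,8.5,14, 0,0,0,0,0,8.5,14, 0,0,0,0,0,8,14, 0,0,0,0,0,0,14]'
```

```text
clock: 18.88
tool_pos: [0.4292, 0.1134, 0.0272]
tool_rot: [-3.141, 0.0, 3.141]
wrist_force: [-2.1, -0.8, 10.6]
width: 0.0182
finger_force: 48.7
clock: 20.12
tool_pos: [0.4289, 0.1136, 0.2173]
tool_rot: [3.141, 0.0, 2.706]
wrist_force: [0.6, -0.5, 0.4]
width: 0.0179
finger_force: 49.4
```

```bash
python3 -m inch '[-26,-34.5,0,0,0,0,14, -26,-34.5,0,0,0,0,14, -26,-34.5,0,0,0,0,14, -26,-34.5,0,0,0,0,14, -26,-34.5,0,0,0,0,14, -26,-34.5,0,0,0,0,14, -26,-34,0,0,0,0,14, -26,-34,0,0,0,0,14, -25,-34,0,0,0,0,14, -25,-34,0,0,0,0,14, 0,0,0,0,0,0,14, 0,0,0,0,0,0,14]'
python3 - <<'E'
from h import *
print(pts('wrist','x') if 0 else '')
im=snap('wrist','w5'); print(pts('wrist','slat_a_mid'))
s=st(); a=np.radians(-25); r=np.array([[np.cos(a),-np.sin(a)],[np.sin(a),np.cos(a)]])
print('tcp in box',(s['tool_pos'][:2]*1000-[505,-334])@r)
E
```

```text
clock: 21.62
tool_pos: [0.5178, -0.3059, 0.2167]
tool_rot: [3.141, -0.001, 2.708]
wrist_force: [-0.0, 0.5, -0.1]
width: 0.0182
finger_force: 49.4

[(0.62, [0.4885, -0.3597, 0.0091])]
tcp in box [-0.39269985 31.455819  ]
```

View pics/w5.png

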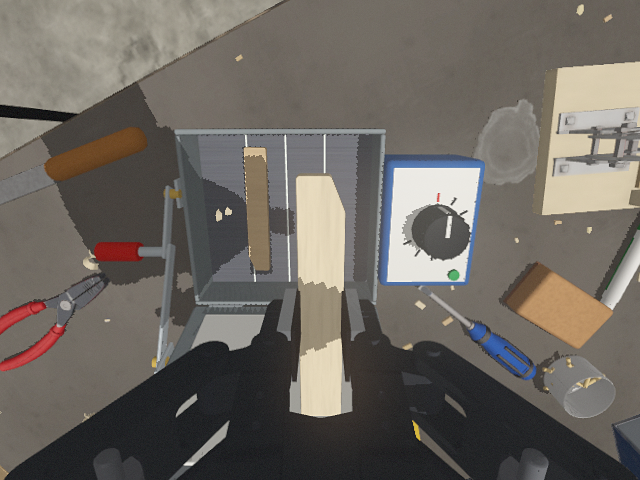

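The first slat lies flat at (257,208). The held slat hangs over the right half of the tray with room to spare, so I'll lower it.

```bash
python3 -m inch '[0,0,20,0,0,0,14, 0,0,40,0,0,0,14, 0,0,40,0,0,0,14, 0,0,40,0,0,0,14, 0,0,25,0,0,0,14, 0,0,8,0,0,0,14, 0,0,5,0,0,0,14, 0,0,2,0,0,0,14, 0,0,2,0,0,0,14, 0,0,0,0,0,0,14]'
```

```text
clock: 22.98
tool_pos: [0.518, -0.3066, 0.0352]
tool_rot: [-3.142, 0.0, 2.705]
wrist_force: [-0.5, -0.7, 0.5]
width: 0.0182
finger_force: 49.4
```

```bash
python3 -m inch '[0,0,2,0,0,0,14, 0,0,0,0,0,0,14]'; python3 -m inch '[0,0,0,0,0,0,32, 0,0,0,0,0,0,32, 0,0,0,0,0,0,32, 0,0,-20,0,0,0,32, 0,0,-40,0,0,0,32, 0,0,-40,0,0,0,32, 0,0,-40,0,0,0,32, 0,0,-40,0,0,0,32, 0,0,0,0,0,0,32]'
python3 - <<'E'
from h import *
im=snap('wrist','w6'); c=arm.get_calibration('wrist')
for q in 'abcd': print(pts('wrist','slat_%s_mid'%q))
for o in colslat(im,c,.014)[:12]: print(o)
arm.capture('top'); print(pts('top','slat_a_mid'),pts('top','slat_b_mid')); arm.capture('side'); print(pts('side','slat_a_mid'),pts('side','slat_c_mid'))
for q in ('lid_bar','knee_grip'): print(q,pts('side',q),pts('top',q))
E
```

```text
clock: 23.22
tool_pos: [0.5181, -0.3066, 0.0333]
tool_rot: [-3.142, 0.001, 2.705]
wrist_force: [-0.3, 0.2, 6.5]
width: 0.0184
finger_force: 50.2
clock: 24.35
tool_pos: [0.5193, -0.307, 0.2175]
tool_rot: [-3.141, 0.006, 2.705]
wrist_force: [0.5, -0.1, 0.8]
width: 0.0322
finger_force: 0.0
[(0.88, [0.4904, -0.3605, 0.008])]
[]
[(0.78, [0.5163, -0.3086, 0.0098]), (0.5, [0.5079, -0.3356, 0.0001])]
[]
(array([152.,  26.]), (array([ 321.3, -367.3]), array([43.9, 98.6]), 64.3))
(array([590., 134.]), (array([561.7, -49.2]), array([ 92.9, 129.9]), -19.6))
(array([258., 203.]), (array([ 490. , -358.9]), array([ 20.5, 118. ]), -25.6))
(array([320., 206.]), (array([ 516.5, -305.8]), array([ 20. , 119.1]), -25.5))
(array([429., 209.]), (array([ 574.3, -216. ]), array([ 90.2, 129.7]), -25.3))
(array([566., 307.]), (array([ 720.6, -116. ]), array([55.7, 92. ]), 33.9))
(array([ 35., 347.]), (array([ 523.8, -658.6]), array([ 17.4, 102.9]), -81.9))
[] []
[(0.8, [0.489, -0.3577, 0.0116]), (0.71, [0.568, 0.1987, 0.0002])] [(0.45, [0.5166, -0.3027, 0.0079])]
lid_bar [(0.6, [0.6114, -0.3849, 0.2464])] []
knee_grip [(0.49, [0.4622, -0.4606, 0.0707])] []
```

View pics/w6.png

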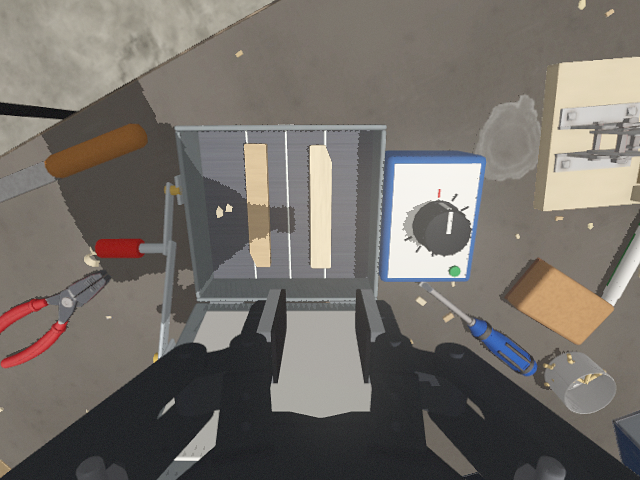

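Both slats lie flat and parallel in the tray at (258,205) and (320,206), and none are left on the bench. The knee grip is at (119,247). I'll move above it and turn so the fingers close along box x.

```bash
python3 -m inch '[-4,-41.5,0,0,0,0,50, -4,-41.5,0,0,0,0,50, -4,-41.5,0,0,0,0,50, -3,-41.5,0,0,0,0,50, 0,0,0,0,0,10,50, 0,0,0,0,0,10,50, 0,0,0,0,0,10,50, 0,0,0,0,0,10,50, 0,0,0,0,0,10,50, 0,0,0,0,0,10,50, 0,0,0,0,0,10,50, 0,0,0,0,0,10,50]' && python3 -m inch '[0,0,0,0,0,10,50, 0,0,40,0,0,0,50, 0,0,10,0,0,0,50, 0,0,0,0,0,0,50]' 30
python3 - <<'E'
from h import *
snap('wrist','w7'); print(pts('wrist','knee_grip'),st()['joint_pos'].round(2))
for r in arm.silhouettes('wrist','knee_grip'):
    v,u=np.nonzero(r['region']); print(r['p'],u.min(),u.max(),v.min(),v.max(),onz('wrist',u.mean(),v.mean(),.072))
E
```

```text
clock: 26.6
tool_pos: [0.4614, -0.4632, 0.2128]
tool_rot: [3.142, -0.0, 1.303]
wrist_force: [0.0, 0.6, 0.6]
width: 0.0501
finger_force: 0.0
clock: 27.1
tool_pos: [0.4612, -0.4631, 0.1626]
tool_rot: [-3.14, -0.0, 1.135]
wrist_force: [-0.8, 0.5, 0.6]
width: 0.0499
finger_force: 0.0
[(0.76, [0.4613, -0.4653, 0.0741])] [ 0.66  0.48  0.03  1.74 -0.02  0.92  0.27]
0.79 247 337 185 279 [ 0.46740208 -0.44704681  0.072     ]
```

View pics/w7.png

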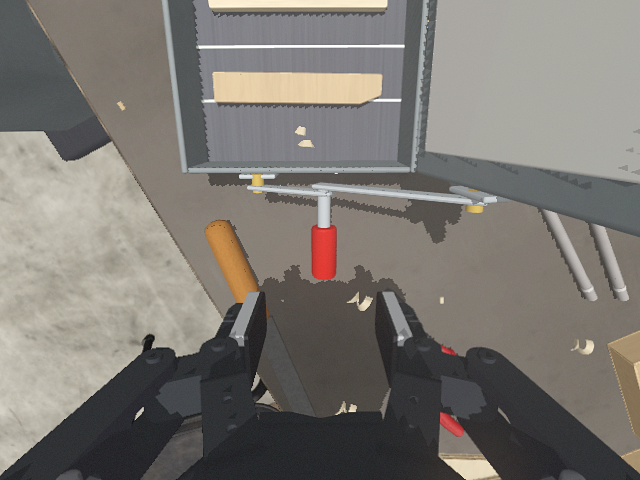

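The red grip spans (312–337, 226–279), centred between the fingers laterally. Next I'll work out its offset along the tool.

Run:
```python
from h import *
s=st(); T=R.from_euler('xyz',s['tool_rot'])
for u,v,z in ((324,226,.078),(324,279,.076),(324,252,.077)):
    p=onz('wrist',u,v,z); print(p.round(4), (T.inv().apply(p-s['tool_pos'])*1000).round(1))
```

```text
[ 0.4738 -0.4462  0.078 ] [21.   3.4 86.1]
[ 0.4585 -0.4793  0.076 ] [-15.5   3.5  88.1]
[ 0.4665 -0.462   0.077 ] [ 3.7  3.4 87.1]
```

```bash
python3 -m inch '[0,3,30,0,0,0,50, 0,0,35,0,0,0,50, 0,0,15,0,0,0,50, 0,0,5,0,0,0,50, 0,0,0,0,0,0,50]' 30 && python3 -m inch '[0,0,0,0,0,0,12, 0,0,0,0,0,0,12, 0,0,0,0,0,0,12, 0,0,0,0,0,0,12, 0,0,0,0,0,0,12]' 30
```

```text
clock: 27.88
tool_pos: [0.4644, -0.4649, 0.0787]
tool_rot: [3.141, 0.0, 1.134]
wrist_force: [0.2, 0.0, 0.6]
width: 0.0502
finger_force: 0.0
clock: 28.5
tool_pos: [0.4632, -0.4644, 0.0785]
tool_rot: [-3.14, -0.0, 1.134]
wrist_force: [-7.7, 4.6, 9.8]
width: 0.0146
finger_force: 29.5
```

```bash
python3 -m inch '[0,-2,-4,0,0,0,12, 0,-2.3,-3.5,0,0,0,12, 0,0,0,0,0,0,12]' && python3 -m inch '[0,-2.5,-3.4,0,0,0,12, 0,-2.9,-3,0,0,0,12, 0,0,0,0,0,0,12]'
python3 - <<'E'
from h import *
arm.capture('side'); print(pts('side','knee_grip'),pts('side','lid_bar')); arm.capture('top'); print(pts('top','lid_bar'))
E
```

```text
clock: 28.88
tool_pos: [0.46, -0.4629, 0.0857]
tool_rot: [3.141, 0.0, 1.134]
wrist_force: [-0.5, -3.2, -3.1]
width: 0.015
finger_force: 30.0
clock: 29.25
tool_pos: [0.4561, -0.4611, 0.0925]
tool_rot: [3.139, 0.001, 1.134]
wrist_force: [2.5, -4.8, -1.9]
width: 0.0148
finger_force: 30.0
[(0.52, [0.4548, -0.4585, 0.0796])] [(0.7, [0.6084, -0.3808, 0.2485]), (0.53, [0.5189, -0.3065, 0.0095])]
[(0.65, [0.607, -0.3851, 0.2526])]
```

```bash
python3 -m inch '[0,-3,-2.9,0,0,0,12, 0,-3.2,-2.6,0,0,0,12, 0,0,0,0,0,0,12, 0,0,0,0,0,0,12]' && python3 -m inch '[0,0,0,0,0,0,50, 0,0,0,0,0,0,50, 0,0,0,0,0,0,50, 0,0,-30,0,0,0,50, 0,0,-50,0,0,0,50, 0,0,-50,0,0,0,50, 0,0,0,0,0,0,50]'
python3 - <<'E'
from h import *
for c in ('side','top'):
    arm.capture(c)
    for q in ('knee_grip','lid_bar'): print(c,q,pts(c,q))
snap('wrist','w8'); print(pts('wrist','knee_grip'),pts('wrist','lid_bar'))
E
```

```text
clock: 30.0
tool_pos: [0.4514, -0.459, 0.0986]
tool_rot: [3.137, 0.001, 1.134]
wrist_force: [4.5, -6.3, 1.9]
width: 0.0149
finger_force: 30.0
clock: 30.88
tool_pos: [0.4509, -0.459, 0.2314]
tool_rot: [3.135, 0.002, 1.134]
wrist_force: [1.1, -0.3, -0.5]
width: 0.0502
finger_force: 0.0
side knee_grip [(0.68, [0.4488, -0.4572, 0.0864])]
side lid_bar [(0.69, [0.5982, -0.3783, 0.2481])]
top knee_grip [(0.44, [0.4529, -0.4572, 0.0866]), (0.19, [0.5761, -0.3712, 0.0517])]
top lid_bar [(0.71, [0.5961, -0.3795, 0.2542]), (0.5, [0.5682, 0.1977, -0.0009])]
[(0.89, [0.4504, -0.4644, 0.0889])] []
```

View pics/w8.png

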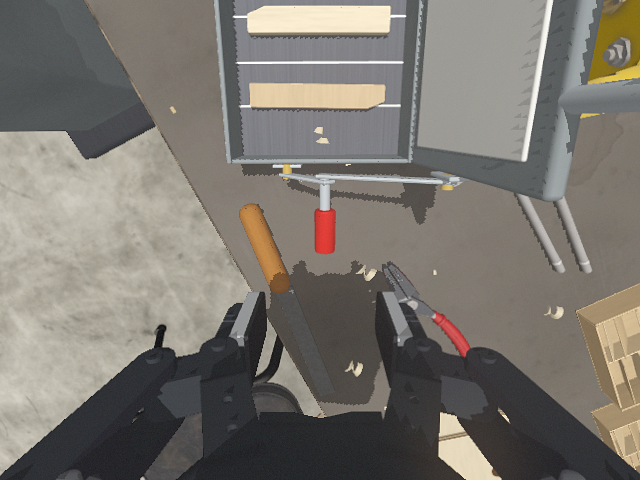

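The knee is lifted (z ≈ 0.087) and the lid has moved only about 0.06 rad. The slats are undisturbed. Now I'll go above the bar.

```bash
python3 -m inch '[0,0,-50,0,0,0,40, 0,0,-60,0,0,0,40, 34,24.5,0,0,0,0,40, 34,24.5,0,0,0,0,40, 34,24.5,0,0,0,0,40, 34,24.5,0,0,0,0,40, 0,0,0,0,0,0,40, 0,0,0,0,0,0,40]'
python3 - <<'E'
from h import *
snap('wrist','w9'); print(pts('wrist','lid_bar'))
s=st(); T=R.from_euler('xyz',s['tool_rot'])
for r in arm.silhouettes('wrist','lid_bar')[:2]:
    v,u=np.nonzero(r['region']); print(r['p'],u.min(),u.max(),v.min(),v.max())
for p in [(0.597,-.379,.252)]+[x[1] for x in pts('wrist','lid_bar')]: print((T.inv().apply(np.array(p)-s['tool_pos'])*1000).round(1),proj('wrist',p))
E
```

```text
clock: 32.33
tool_pos: [0.5955, -0.3763, 0.3367]
tool_rot: [-3.141, 0.0, 1.134]
wrist_force: [0.2, -1.8, 0.4]
width: 0.0403
finger_force: 0.0
[(0.74, [0.5948, -0.3804, 0.2502])]
0.86 219 332 122 333
[-1.   2.7 85.1] (np.float64(322.6671029522517), np.float64(260.05296960832635))
[-3.2  1.3 86.9] (np.float64(320.45309431873096), np.float64(262.2187457099185))
```

View pics/w9.png

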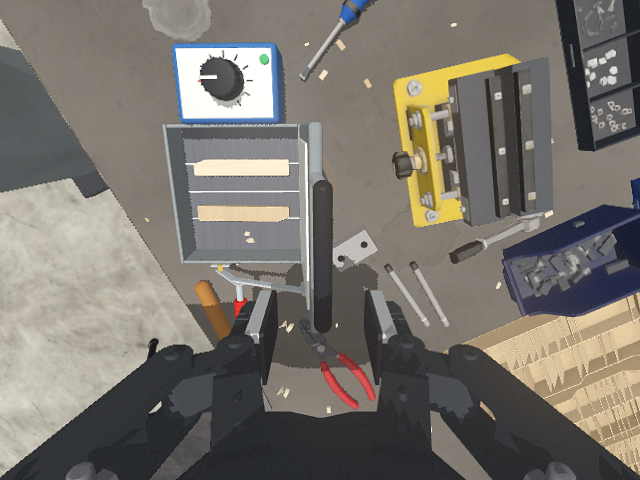

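The black bar runs (321, 180–332), centred between the fingers. I'll descend around it.

```bash
python3 -m inch '[0,1.5,30,0,0,0,40, 0,0,30,0,0,0,40, 0,0,15,0,0,0,40, 0,0,5,0,0,0,40, 0,0,0,0,0,0,40]' && python3 -m inch '[0,0,0,0,0,0,24, 0,0,0,0,0,0,24, 0,0,0,0,0,0,24]'
python3 - <<'E'
import numpy as np
# tool-frame (ty,tz) rows for lid steps: bar at elevation a above horizontal
a=np.pi/2+.12
while a>0.2:
    b=a-.07; dy=202*(np.cos(a)-np.cos(b)); dz=202*(np.sin(a)-np.sin(b)); print(round(1.75-b,2),round(dy,1),round(dz,1)); a=b
E
```

```text
clock: 33.15
tool_pos: [0.5974, -0.3769, 0.2579]
tool_rot: [3.141, -0.0, 1.134]
wrist_force: [-0.0, 0.2, -0.3]
width: 0.04
finger_force: 0.0
clock: 33.52
tool_pos: [0.5974, -0.3767, 0.2576]
tool_rot: [3.141, -0.0, 1.134]
wrist_force: [0.3, 1.1, 0.2]
width: 0.0238
finger_force: 0.0
0.13 -14.1 -1.2
0.2 -14.1 -0.2
0.27 -14.1 0.8
0.34 -14.0 1.8
0.41 -13.9 2.7
0.48 -13.6 3.7
0.55 -13.4 4.6
0.62 -13.0 5.6
0.69 -12.6 6.5
0.76 -12.1 7.3
0.83 -11.5 8.2
0.9 -10.9 8.9
0.97 -10.3 9.7
1.04 -9.6 10.4
1.11 -8.8 11.0
1.18 -8.0 11.6
1.25 -7.2 12.2
1.32 -6.3 12.6
1.39 -5.5 13.0
1.46 -4.5 13.4
1.53 -3.6 13.7
1.6 -2.6 13.9
```

```bash
python3 -m inch '[0,-7,0,0,0,0,24, 0,-7,0,0,0,0,24, 0,-10,0,0,0,0,24, 0,-14,0,0,0,0,24, 0,-14,1,0,0,0,24, 0,-14,2,0,0,0,24, 0,0,0,0,0,0,24]'
python3 - <<'E'
from h import *
for c in ('side','top'):
    arm.capture(c)
    for q in ('knee_grip','lid_bar'): print(c,q,pts(c,q))
s=st(); a=np.radians(-25); r=np.array([[np.cos(a),-np.sin(a)],[np.sin(a),np.cos(a)]])
print('tcp in box',(s['tool_pos'][:2]*1000-[505,-334])@r)
E
```

```text
clock: 34.4
tool_pos: [0.5362, -0.3482, 0.2541]
tool_rot: [-3.14, -0.0, 1.134]
wrist_force: [0.1, -1.0, 0.8]
width: 0.0238
finger_force: 0.0
side knee_grip [(0.56, [0.4303, -0.4475, 0.0974])]
side lid_bar [(0.57, [0.5407, -0.3515, 0.2491]), (0.16, [0.5194, -0.3063, 0.0086])]
top knee_grip []
top lid_bar [(0.53, [0.5373, -0.355, 0.2508])]
tcp in box [35.82117904  0.4496009 ]
```

```bash
python3 -m inch '[0,-14,2.5,0,0,0,24, 0,-13.6,3.7,0,0,0,24, 0,-13.4,4.6,0,0,0,24, 0,-13,5.6,0,0,0,24, 0,-12.6,6.5,0,0,0,24, 0,-12.1,7.3,0,0,0,24, 0,-11.5,8.2,0,0,0,24, 0,-10.9,8.9,0,0,0,24, 0,0,0,0,0,0,24]'
python3 - <<'E'
from h import *
for c in ('side','top'):
    arm.capture(c)
    for q in ('knee_grip','lid_bar'): print(c,q,pts(c,q))
s=st(); a=np.radians(-25); r=np.array([[np.cos(a),-np.sin(a)],[np.sin(a),np.cos(a)]])
print('tcp in box',(s['tool_pos'][:2]*1000-[505,-334])@r)
E
```

```text
clock: 35.83
tool_pos: [0.4448, -0.3055, 0.2061]
tool_rot: [-3.14, -0.0, 1.134]
wrist_force: [0.8, 0.7, 0.2]
width: 0.0237
finger_force: 0.0
side knee_grip [(0.51, [0.4004, -0.4333, 0.0937]), (0.2, [0.516, -0.3052, 0.0087])]
side lid_bar [(0.62, [0.4501, -0.309, 0.1926])]
top knee_grip []
top lid_bar []
tcp in box [-65.14171573   0.47493966]
```

```bash
python3 -m inch '[0,-10.3,9.7,0,0,0,24, 0,-9.6,10.4,0,0,0,24, 0,-8.8,11,0,0,0,24, 0,-8,11.6,0,0,0,24, 0,-7.2,12.2,0,0,0,24, 0,-6.3,12.6,0,0,0,24, 0,-5,12.5,0,0,0,24, 0,0,0,0,0,0,24]'
python3 - <<'E'
from h import *
for c in ('side','top'):
    arm.capture(c)
    for q in ('knee_grip','lid_bar'): print(c,q,pts(c,q))
s=st(); a=np.radians(-25); r=np.array([[np.cos(a),-np.sin(a)],[np.sin(a),np.cos(a)]])
print('tcp in box',(s['tool_pos'][:2]*1000-[505,-334])@r)
snap('side','s9')
E
```

```text
clock: 37.12
tool_pos: [0.3967, -0.283, 0.1263]
tool_rot: [3.138, 0.0, 1.134]
wrist_force: [11.6, -7.1, -8.3]
width: 0.0242
finger_force: 6.7
side knee_grip [(0.59, [0.3835, -0.4241, 0.0722])]
side lid_bar [(0.63, [0.4045, -0.2862, 0.1141])]
top knee_grip [(0.17, [0.5039, -0.3347, 0.001])]
top lid_bar []
tcp in box [-119.55687647    0.38865283]
```

View pics/s9.png

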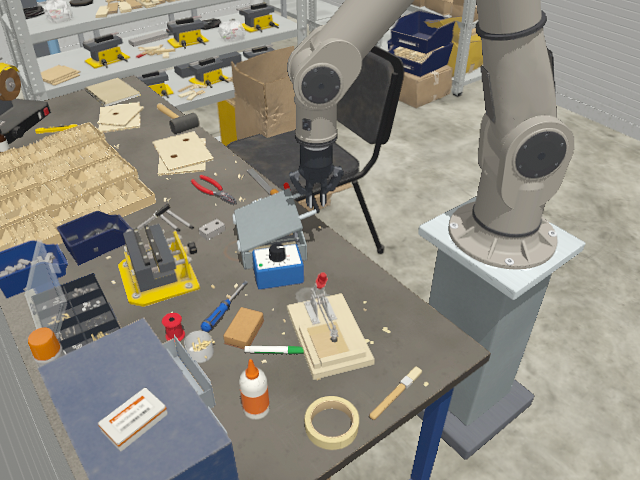

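The lid is at about 1.42 rad with the slats untouched. I'll release the bar upward, close the fingers and press the lid plate down from above.

```bash
python3 -m inch '[0,5,0,0,0,0,30, 0,0,-20,0,0,0,30, 0,0,-40,0,0,0,30, 0,0,-20,0,0,0,0, 0,25,0,0,0,0,0, 0,27,0,0,0,0,0, 0,0,0,0,0,0,0]' && python3 -m inch '[0,0,30,0,0,0,0, 0,0,20,0,0,0,0, 0,0,10,0,0,0,0, 0,0,6,0,0,0,0, 0,0,6,0,0,0,0, 0,0,0,0,0,0,0]'
```

```text
clock: 38.35
tool_pos: [0.4481, -0.3067, 0.2062]
tool_rot: [-3.141, -0.0, 1.135]
wrist_force: [-0.8, 0.8, -0.3]
width: -0.0
finger_force: 0.0
clock: 39.1
tool_pos: [0.4474, -0.3067, 0.1349]
tool_rot: [-3.141, -0.0, 1.134]
wrist_force: [0.9, -0.6, -0.3]
width: 0.0002
finger_force: 0.0
```

```bash
python3 -m inch '[0,0,6,0,0,0,0, 0,0,6,0,0,0,0, 0,0,6,0,0,0,0, 0,0,6,0,0,0,0, 0,0,0,0,0,0,0]' && python3 -m inch '[0,0,5,0,0,0,0, 0,0,5,0,0,0,0, 0,0,5,0,0,0,0, 0,0,5,0,0,0,0, 0,0,0,0,0,0,0]'
```

```text
clock: 39.72
tool_pos: [0.4473, -0.3066, 0.1104]
tool_rot: [-3.141, -0.0, 1.134]
wrist_force: [-0.0, 0.8, -0.1]
width: 0.0002
finger_force: 0.0
clock: 40.35
tool_pos: [0.4474, -0.3066, 0.0905]
tool_rot: [-3.141, -0.0, 1.134]
wrist_force: [-0.3, 0.5, 0.2]
width: 0.0001
finger_force: 0.0
```

```bash
python3 -m inch '[0,0,3,0,0,0,0, 0,0,3,0,0,0,0, 0,0,0,0,0,0,0]'
python3 - <<'E'
from h import *
for c in ('side','top'):
    snap(c,'x'+c)
    for q in ('knee_grip','lid_bar'): print(c,q,pts(c,q))
E
```

```text
clock: 40.72
tool_pos: [0.4475, -0.3067, 0.0851]
tool_rot: [3.142, -0.0, 1.134]
wrist_force: [-1.5, 0.3, 5.9]
width: 0.0002
finger_force: 2.9
side knee_grip []
side lid_bar [(0.88, [0.3933, -0.2844, 0.0511])]
top knee_grip [(0.64, [0.5612, -0.2204, 0.079])]
top lid_bar [(0.75, [0.3938, -0.2884, 0.0535])]
```

```bash
python3 -m inch '[0,0,1,0,0,0,0, 0,0,1,0,0,0,0, 0,0,0,0,0,0,0]'; python3 -m inch '[0,0,1,0,0,0,0, 0,0,0.5,0,0,0,0, 0,0,0,0,0,0,0]'
```

```text
clock: 41.4
tool_pos: [0.4477, -0.3068, 0.0847]
tool_rot: [3.141, -0.0, 1.134]
wrist_force: [-12.6, 7.8, 41.1]
width: -0.0001
finger_force: 20.4
clock: 41.78
tool_pos: [0.4477, -0.3069, 0.0844]
tool_rot: [3.14, -0.0, 1.134]
wrist_force: [-19.1, 12.6, 66.3]
width: 0.0001
finger_force: 33.4
```

The lid is down hard on its stop (66 N at the fingers), so it is shut. I'll lift off and go over the dial.

```bash
python3 -m inch '[0,0,-5,0,0,0,0, 0,0,-40,0,0,0,0, 0,0,-55,0,0,0,30, 42,21,0,0,0,0,60, 42,21,0,0,0,0,60, 43,20.5,0,0,0,0,60, 0,0,0,0,0,0,60, 0,0,0,0,0,0,60]' 40
python3 - <<'E'
from h import *
for c in ('side','top'):
    snap(c,'y'+c)
    for q in ('dial_grip','lid_bar'): print(c,q,pts(c,q))
snap('wrist','w10')
s=st(); T=R.from_euler('xyz',s['tool_rot'])
for q in ('dial_grip','lid_bar'): print(q,[(p,x,(T.inv().apply(np.array(x)-s['tool_pos'])*1000).round(1)) for p,x in pts('wrist',q)])
for r in arm.silhouettes('wrist','dial_grip')[:2]:
    v,u=np.nonzero(r['region']); print(r['p'],u.min(),u.max(),v.min(),v.max())
E
```

```text
clock: 42.78
tool_pos: [0.5574, -0.2183, 0.1811]
tool_rot: [-3.141, 0.0, 1.134]
wrist_force: [-0.6, -0.2, -1.0]
width: 0.0597
finger_force: 0.0
side dial_grip [(0.57, [0.557, -0.2193, 0.0784])]
side lid_bar [(0.86, [0.392, -0.2849, 0.0537])]
top dial_grip []
top lid_bar []
dial_grip [(0.64, [0.5735, -0.3657, 0.0537], array([-126.5,   76.8,  127.9])), (0.59, [0.5528, -0.221, 0.0802], array([ -4.2,  -3.3, 101.3]))]
lid_bar []
0.73 294 349 217 280
```

View pics/w10.png

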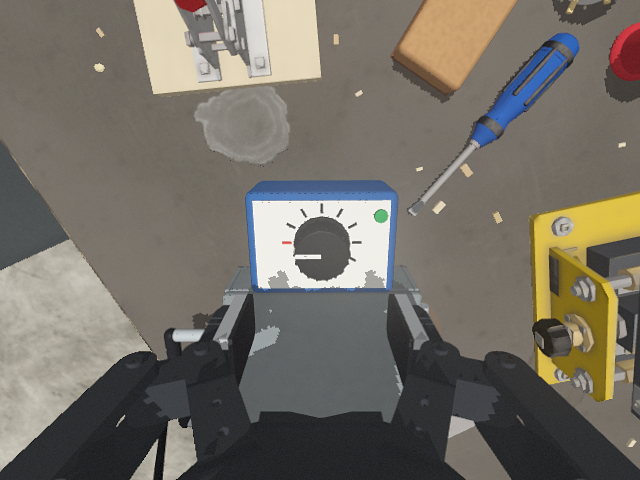

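The dial's top centre is at (321,255), with the pointer to the left at start. I'll compute the offset.

Run:
```python
from h import *
s=st(); T=R.from_euler('xyz',s['tool_rot'])
for u,v,z in ((321,254,.088),(321,258,.088),(293,256,.088),(349,256,.088)):
    print((T.inv().apply(onz('wrist',u,v,z)-s['tool_pos'])*1000).round(1))
```

```text
[-0.1  1.6 93.5]
[-2.9  1.6 93.5]
[ -1.5 -16.8  93.5]
[-1.5 19.9 93.5]
```

```bash
python3 -m inch '[-1,1.5,30,0,0,0,60, 0,0,35,0,0,0,60, 0,0,15,0,0,0,60, 0,0,8,0,0,0,60, 0,0,2,0,0,0,60, 0,0,0,0,0,0,60]' && python3 -m inch '[0,0,0,0,0,0,25, 0,0,0,0,0,0,25, 0,0,0,0,0,0,25, 0,0,0,0,0,0,25, 0,0,0,0,0,0,25]' 40
```

```text
clock: 44.02
tool_pos: [0.5592, -0.2197, 0.0922]
tool_rot: [3.14, -0.0, 1.134]
wrist_force: [0.1, -0.5, 0.4]
width: 0.0597
finger_force: 0.0
clock: 44.65
tool_pos: [0.5583, -0.2193, 0.0922]
tool_rot: [-3.141, -0.0, 1.134]
wrist_force: [-8.7, 3.5, 11.6]
width: 0.0347
finger_force: 38.9
```

```bash
python3 -m inch '[0,0,0,0,0,6,25, 0,0,0,0,0,6,25, 0,0,0,0,0,6,25, 0,0,0,0,0,6,25, 0,0,0,0,0,6,25, 0,0,0,0,0,6,25, 0,0,0,0,0,6,25, 0,0,0,0,0,6,25, 0,0,0,0,0,6,25, 0,0,0,0,0,6,25, 0,0,0,0,0,0,25, 0,0,0,0,0,0,25]' && python3 -m inch '[0,0,0,0,0,0,60, 0,0,0,0,0,0,60, 0,0,0,0,0,0,60, 0,0,-15,0,0,0,60, 0,0,-35,0,0,0,60, 0,0,-50,0,0,0,60, 0,0,0,0,0,0,60, 0,0,0,0,0,0,60]'
python3 - <<'E'
from h import *
im=snap('wrist'); cv2.imwrite('pics/w11.png',im[:,:,::-1])
for c in ('side','top'):
    arm.capture(c); print(c,pts(c,'lid_bar'))
E
```

```text
clock: 46.15
tool_pos: [0.5587, -0.22, 0.0922]
tool_rot: [3.141, -0.0, 0.087]
wrist_force: [-4.1, -1.5, 8.6]
width: 0.0349
finger_force: 39.1
clock: 47.15
tool_pos: [0.5587, -0.2195, 0.192]
tool_rot: [3.142, -0.001, 0.087]
wrist_force: [0.0, 1.0, -0.8]
width: 0.0601
finger_force: 0.0
side [(0.79, [0.3921, -0.2814, 0.0521])]
top [(0.66, [0.3913, -0.2862, 0.0546])]
```

View pics/w11.png

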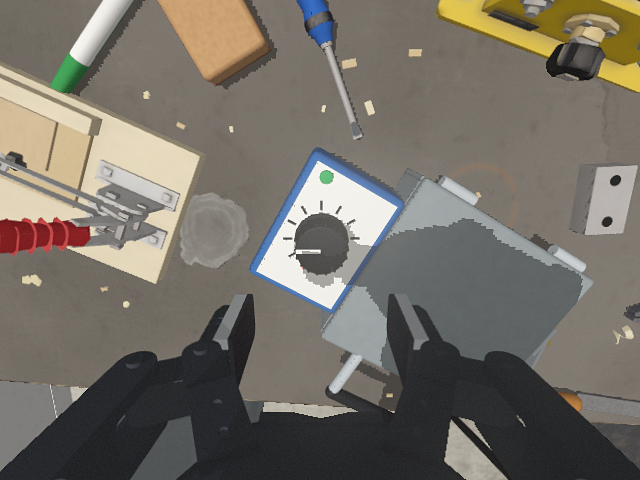

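The pointer, at (308,251), has turned 60° from the red mark at about (303,269) onto the second tick. The lid is shut and the gripper is clear, so I'm handing in.

```bash
python3 -c "
from rig import arm
print(arm.sign_off())"
```

```text
the job is handed in; nothing more can be done
None
```

I laid both slats flat in the box, unlocked the stay and shut the lid, then turned the dial two clicks to match and handed the job in; the hand-in gave no verdict, and the brush was not touched.

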